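# Lock the slice-thickness setting on a mushroom slicer

## Task

The slice thickness on the bench slicer has just been set with the black inner knob. Lock it: turn only the knurled steel ring around that knob clockwise until it bites, snug it up firmly without over-tightening it, and let go, leaving the inner knob's pointer where it was set. Leave everything else on the counter alone.

Things in the scene. Friction and masses are not known exactly. Their poses are not given: they have to be found in the camera images.
- slicer: Bench slicer, fixed: 380 x 152 mm metal bed 82 mm high, a white food carriage (189 mm high) parked at its far end; beside the bed a white housing, 104 mm square, its metal deck 85 mm above the counter, carries the control on a vertical axis at x -80, y -130 mm. Origin: centre of the bed, counter height; x along the bed to the carriage, y left, z up. The bed is lower than the deck.
- ring_grip (a point): Centre of the lock ring, on the control's axis, half-way up the ring. The ring is the OUTER control: a plain round knurled steel disc, 58 mm diameter, 20 mm high, from 12 to 32 mm above the deck, clear of everything around it. It stays at its height as it turns.
- lock_ring: The lock ring; origin on its axis at its underside, z up, -x to the red mark on its top. Clockwise from above tightens. It runs at a steady 0.1 N m (thread friction) for 1 to 2.4 rad (varies, unseen), then bites on a washer and the torque climbs by 4 N m per rad. Snug: 0.45 to 0.65 N m in all; over-tight: above 0.85. The knurl does not slip in the fingers. Let go, it springs back by up to 0.2 rad and stays clamped.
- pointer (a point): End of the white pointer line on top of the black INNER knob, 16 mm from the axis. That knob is 36 mm diameter, 18 mm high, on the same axis directly above the ring (33 to 51 mm above the deck), and turns at a light touch (0.04 N m). It must not be turned.
- bowl_mid (a point): Small steel bowl, 96 mm across, 42 mm high, loose on the counter: centre, half-way up. A bystander.
- mushroom_mid (a point): King oyster mushroom standing on the white cutting board, 74 mm across the cap, 100 mm high, loose: centre, half-way up. A bystander.
- shaker_mid (a point): Amber glass shaker with a steel cap, 48 mm diameter, 85 mm high, loose on the counter: centre, half-way up. A bystander.

How it is judged:
By the outcome, as a careful person would: the job done as asked, in the order asked, and still so for the second after the job is handed in, with the robot touching nothing.
It also fails if it takes over 64 s, if anything falls off the work surface, if the arm or the gripper's body presses on something with over 40 N, if the wrist force passes 120 N, or if a joint passes its speed limit or range.

## Robot

A 6-joint arm with a two-finger parallel gripper is mounted at the origin on the work surface. World frame = base frame: x ahead of the robot, y to its left, z up, the work surface at z = 0. Lengths are in m, angles in rad, forces in N, time in s.
With the tool pointing down it reaches from about 0.25 to 0.775 m from the base axis. Payload 4 kg.
Tool frame: the origin (TCP) lies between the finger pads; the fingertips stand 8 mm ahead of it and the grasp point (between the pads) lies 11 mm behind it (manip.tcp_to_tips is the distance from the TCP to the fingertips, in m); z points along the fingers, y is the direction in which the jaws open and shut (so a half turn about z gives the same grasp; the last joint's range is limited). The gripper opens to 85 mm and grips with 20 to 120 N. Pads are 22 mm wide; open, the fingers measure 114 mm over their backs; the gripper's body (76 mm by 85 mm) begins 54 mm behind the grasp point. The pads swing forward as they close: fully open they stand 13 mm farther back than shut.
Start: joints at [-1.357, 0.087, 1.371, -0, 1.684, -0.103], TCP at [0.171, -0.523, 0.239] pointing down, gripper open.
Joint ranges: [-3.1, 3.1], [-0.76, 2.03], [0.27, 2.55], [-1.08, 4.22], [0.17, 2.65], [-2.57, 2.57]. Speed limits (rad/s): [2.79, 2.79, 3.14, 3.14, 3.14, 3.14].

## Interface

Orientations are given as [roll, pitch, yaw] about the fixed x, y, z axes, in that order (R = Rz(yaw) Ry(pitch) Rx(roll)).
In Python, from workcell import manip gives the robot as it stands. The module is installed in compiled form; this text tells all that it offers.
- The arm moves only by the tool apply_moves, never from a script. Its argument "targets" is a list of rows, each an object of numbers: "ax", "ay", "az": the turn, a rotation vector about the tool's x, y, z in degrees; "tx", "ty", "tz": the shift along the tool's x, y, z in mm; "fingers": the closure, from 0 (fully open) to 1 (shut). In form: [{"ax": .., "ay": .., "az": .., "tx": .., "ty": .., "tz": .., "fingers": ..}, ...]. A call has exactly 5 rows; each row shifts and turns the pose as measured when the row begins, along the tool's axes as they then stand; what a row does not reach is not made up. A row lasts 1/10 s, in which the tool goes at most 50 mm and 8.59 degrees, less where a joint would pass 70% of its speed; a pose out of reach is approached as far as the arm can. A call with a gripper value outside its range is refused whole. The fingers move at their own pace and stop on an object; "force" is the grip in N (left out, the last holds). Time passes only in rows, so rows that do not move let the fingers close, or fill a call up. It gives the time, the measured TCP pose, the force and the opening at its end, in the units of the state.
- manip.get_state(): the state, without advancing time (a new reading comes with each control period).
- manip.snapshot(name): name is "scene" or "side" or "wrist"; returns the picture (384x512x3 uint8, blue, green, red); there is no depth.
- manip.camera_model(name): a dict with "fov_y" (degrees; the focal length in pixels is half the picture's height over the tangent of half this angle, whatever the lens; pixels are square), "cx", "cy" (the principal point, pixels), "T" (4x4, takes a point from camera to world coordinates); the wrist camera has in their place "tool_from_camera" (4x4, takes a point from camera to tool coordinates, whose origin is the TCP and whose axes are the flange's). Camera axes: x right, y down, z forward; pixel columns grow to the right and rows downward; lengths in m; the calibration is good to about 2 mm. A picture is of the moment at which its call begins: read the wrist's pose just before it. camera_model takes no time and is no camera call.
- manip.hand_in(): hands the job in, once; it reports no verdict.
The state is a dict: "time_s": time; "joint_positions": joint angles; "joint_vel": joint speeds; "tau": joint torques, N m; "tcp_pos": TCP position; "tcp_rot": TCP orientation; "ft_force": force on the tool from outside, world axes, zero at the start; "ft_torque": the same for the moment, N m; "finger_gap": finger opening in m.
Only numpy, scipy, OpenCV 4.12 (cv2) and the standard library are available. Lean on these libraries where they do the work, as an engineer would, in place of code of your own. Each camera call takes 0.05 s, during which the arm holds its last target. There are 200 camera calls.

## Working session

There is one attempt and no reset: what is moved stays moved. The work goes in short steps, Python scripts to look and compute and a tool call to move; the robot and the scene stay as the last step left them, time stands still between calls to the robot, and variables do not carry over. Pictures are saved under pics/ and viewed, about 8 in all and at most 12, crops included, and the job is handed in when it is done.

Besides the shell and the picture viewer there is one more tool, called after "Emit:" as name(argument=value, ...), one argument or row to a line, values as JSON. apply_moves: Moves the arm, as the interface text tells. Its arguments: {"type":"object","properties":{"targets":{"type":"array"},"force":{"type":"number"}},"required":["targets"]}

```bash
mkdir -p pics; python3 - <<'E'
from workcell import manip
import cv2,numpy as np
print(manip.get_state())
for n in ("scene","side","wrist"):
    cv2.imwrite(f"pics/{n}0.png",manip.snapshot(n)); print(n,manip.camera_model(n))
print(manip.tcp_to_tips)
E
```

```text
{'time_s': 0.0, 'joint_positions': array([-1.35710515e+00,  8.79724665e-02,  1.37229267e+00,  3.83356131e-05,
        1.68360011e+00, -1.03087589e-01]), 'joint_vel': array([ 0.00217583, -0.00134872,  0.0017064 ,  0.00027378, -0.00108652,
        0.00091505]), 'tau': array([ 1.56624592e-04, -3.51869595e+01, -3.13272679e+01, -1.45164236e-04,
        1.07577676e-02, -1.00198599e-05]), 'tcp_pos': array([ 0.17123825, -0.52214877,  0.23811008]), 'tcp_rot': array([-3.13933605e+00, -2.71760132e-04,  3.16782733e-01]), 'ft_force': array([0.24292695, 0.16913623, 0.56828931]), 'ft_torque': array([ 0.01903581, -0.04069928,  0.01228077]), 'finger_gap': 0.08543407628926483}
scene {'fov_y': 50.2178928047952, 'cx': 248.40497676425412, 'cy': 194.76286854315094, 'T': array([[ 0.6796293 ,  0.56681033, -0.46565015,  1.17155119],
       [ 0.73352649, -0.53078941,  0.42450146, -0.67182166],
       [-0.00655035, -0.63007035, -0.77651043,  1.05997831],
       [ 0.        ,  0.        ,  0.        ,  1.        ]])}
side {'fov_y': 43.1183676914201, 'cx': 258.3577185628298, 'cy': 192.82910021353263, 'T': array([[-0.98861271, -0.1104337 ,  0.10222183,  0.50800007],
       [-0.14925413,  0.63297895, -0.75964522,  0.74055302],
       [ 0.01918617, -0.76625195, -0.64225372,  0.82242362],
       [ 0.        ,  0.        ,  0.        ,  1.        ]])}
wrist {'fov_y': 58.989330580116565, 'cx': 246.5028695592637, 'cy': 187.36183176175325, 'tool_from_camera': array([[ 3.25122437e-04, -9.50313194e-01, -3.11295241e-01,
         8.10013126e-02],
       [ 9.99999760e-01,  1.18715052e-04,  6.82008109e-04,
        -1.85438217e-04],
       [-6.11165874e-04, -3.11295388e-01,  9.50313005e-01,
        -1.34081102e-01],
       [ 0.00000000e+00,  0.00000000e+00,  0.00000000e+00,
         1.00000000e+00]])}
0.008
```

View pics/scene0.png

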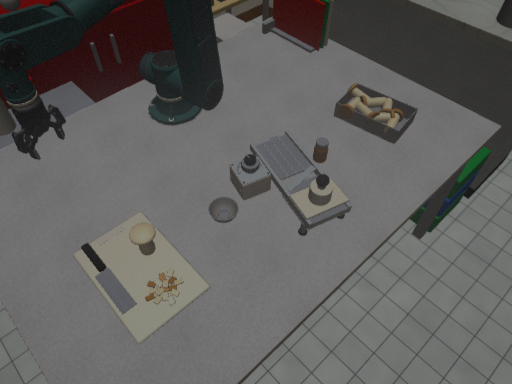

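View pics/side0.png

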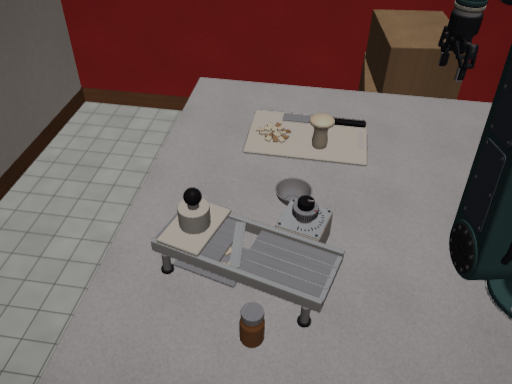

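Scene: knob at (251,159), carriage knob (322,182), bowl (224,210), shaker (320,150). Side: knob (306,203), carriage (194,205), bowl (293,192). I'll triangulate these.

```bash
cat > h.py <<'E'
from workcell import manip
import cv2,numpy as np
from scipy.spatial.transform import Rotation as R
def cam(n):
    m=manip.camera_model(n); f=192/np.tan(np.radians(m['fov_y']/2))
    if 'T' in m: T=m['T']
    else:
        s=manip.get_state(); W=np.eye(4); W[:3,:3]=R.from_euler('xyz',s['tcp_rot']).as_matrix(); W[:3,3]=s['tcp_pos']; T=W@m['tool_from_camera']
    return m,f,T
def ray(n,px,c=None):
    m,f,T=c or cam(n); d=T[:3,:3]@np.array([(px[0]-m['cx'])/f,(px[1]-m['cy'])/f,1]); return T[:3,3],d/np.linalg.norm(d)
def plane(n,px,z,c=None):
    o,d=ray(n,px,c); return o+d*(z-o[2])/d[2]
def tri(a,b):
    (o1,d1),(o2,d2)=a,b
    t=np.linalg.lstsq(np.c_[d1,-d2],o2-o1,rcond=None)[0]; p,q=o1+d1*t[0],o2+d2*t[1]
    return (p+q)/2,np.linalg.norm(p-q)
E
python3 - <<'E'
from h import *
for n,w in (("scene",(235,140,275,180)),("side",(285,185,335,225))):
    im=cv2.imread(f"pics/{n}0.png"); x0,y0,x1,y1=w
    k=(im[y0:y1,x0:x1].max(2)<45).astype(np.uint8)
    N,l,s,c=cv2.connectedComponentsWithStats(k); print(n,[(s[i].tolist(),(c[i]+[x0,y0]).round(1)) for i in range(1,N) if s[i,4]>15])
for k,a,b in (("knob",(251,159),(306,203)),("carr",(322,180),(193,196)),("bowl",(224,210),(293,192)),("shaker",(321,150),(252,326))):
    print(k,tri(ray("scene",a),ray("side",b)))
a=cv2.imread("pics/scene0.png")[110:240,190:370]; b=cv2.imread("pics/side0.png")[170:270,240:380]
cv2.imwrite("pics/c.png",np.vstack([cv2.resize(a,(540,390)),cv2.resize(b,(540,386))])[:600] if 0 else np.hstack([cv2.resize(a,(400,289)),cv2.resize(b,(400,289))]))
E
```

```text
scene [([10, 20, 10, 5, 32], array([249.6, 162.2]))]
side [([13, 11, 16, 15, 191], array([305.2, 203.3])), ([8, 25, 6, 10, 24], array([295.2, 214.5])), ([24, 28, 9, 8, 21], array([313.1, 216.8]))]
knob (array([ 0.51235745, -0.05984139,  0.13110379]), np.float64(0.002827326638269303))
carr (array([0.74303717, 0.00474881, 0.17205429]), np.float64(0.000882076946192642))
bowl (array([ 0.54825205, -0.20890614,  0.03447498]), np.float64(0.002152636252661313))
shaker (array([0.58642358, 0.20678199, 0.04288247]), np.float64(0.0017994594212291549))
```

```bash
cat >> h.py <<'E'
def plan(goal,yaw,n,z=None):
    """n rows from the present pose to goal xyz, yaw (tool down)"""
    s=manip.get_state(); p=s['tcp_pos']; y0=s['tcp_rot'][2]; dy=(yaw-y0+np.pi)%(2*np.pi)-np.pi
    d=(np.array(goal)-p)*1000/n
    for i in range(n):
        y=y0+dy*i/n; Rm=R.from_euler('xyz',[np.pi,0,y]).as_matrix()
        print((Rm.T@d).round(1),'az',round(-np.degrees(dy)/n,2))
E
python3 -c "
from h import *
plan([.512,-.06,.25],2.05,15)"
```

```text
[ 31.2 -22.2  -0.8] az -6.62
[ 33.5 -18.5  -0.8] az -6.62
[ 35.4 -14.5  -0.8] az -6.62
[ 36.9 -10.3  -0.8] az -6.62
[37.8 -6.  -0.8] az -6.62
[38.3 -1.6 -0.8] az -6.62
[38.2  2.9 -0.8] az -6.62
[37.6  7.2 -0.8] az -6.62
[36.5 11.5 -0.8] az -6.62
[34.9 15.7 -0.8] az -6.62
[32.9 19.6 -0.8] az -6.62
[30.4 23.2 -0.8] az -6.62
[27.5 26.6 -0.8] az -6.62
[24.3 29.6 -0.8] az -6.62
[20.7 32.2 -0.8] az -6.62
```

Emit:
apply_moves(
  targets=[
    {"ax": 0,"ay": 0,"az": -6.6,"tx": 31,"ty": -22,"tz": -1,"fingers": 0},
    {"ax": 0,"ay": 0,"az": -6.6,"tx": 33.5,"ty": -18.5,"tz": -1,"fingers": 0},
    {"ax": 0,"ay": 0,"az": -6.6,"tx": 35.5,"ty": -14.5,"tz": -1,"fingers": 0},
    {"ax": 0,"ay": 0,"az": -6.6,"tx": 37,"ty": -10,"tz": -1,"fingers": 0},
    {"ax": 0,"ay": 0,"az": -6.6,"tx": 38,"ty": -6,"tz": -1,"fingers": 0},
  ],
  force=60,
)

```text
time_s: 0.65
tcp_pos: [0.2843, -0.3655, 0.2397]
tcp_rot: [-3.135, -0.003, 0.905]
ft_force: [-0.3, -0.6, 0.3]
finger_gap: 0.0855
```

Emit:
apply_moves(
  targets=[
    {"ax": 0,"ay": 0,"az": -6.6,"tx": 38,"ty": -2,"tz": -1,"fingers": 0},
    {"ax": 0,"ay": 0,"az": -6.6,"tx": 38,"ty": 3,"tz": -1,"fingers": 0},
    {"ax": 0,"ay": 0,"az": -6.6,"tx": 37.5,"ty": 7,"tz": -1,"fingers": 0},
    {"ax": 0,"ay": 0,"az": -6.6,"tx": 36.5,"ty": 11.5,"tz": -1,"fingers": 0},
    {"ax": 0,"ay": 0,"az": -6.6,"tx": 35,"ty": 15.5,"tz": -1,"fingers": 0},
  ],
)

```text
time_s: 1.15
tcp_pos: [0.3967, -0.2016, 0.2442]
tcp_rot: [-3.137, -0.008, 1.505]
ft_force: [0.3, 0.1, 1.3]
finger_gap: 0.0854
```

```bash
python3 -c "
from h import *
s=manip.get_state();print(s['tcp_pos'],s['tcp_rot'],s['joint_positions'])
plan([.512,-.06,.25],2.05,5)"
```

```text
[ 0.39665186 -0.2015778   0.24418738] [-3.13711418 -0.00801766  1.50470422] [-0.6010532  -0.14512556  1.58758691  0.0046574   1.70707016 -0.53436465]
[29.8 21.1 -1.2] az -6.25
[27.3 24.3 -1.2] az -6.25
[24.5 27.1 -1.2] az -6.25
[21.4 29.6 -1.2] az -6.25
[18.1 31.8 -1.2] az -6.25
```

Emit:
apply_moves(
  targets=[
    {"ax": 0,"ay": 0,"az": -6.3,"tx": 30,"ty": 21,"tz": -1,"fingers": 0},
    {"ax": 0,"ay": 0,"az": -6.3,"tx": 27,"ty": 24,"tz": -1,"fingers": 0},
    {"ax": 0,"ay": 0,"az": -6.3,"tx": 24.5,"ty": 27,"tz": -1,"fingers": 0},
    {"ax": 0,"ay": 0,"az": -6.3,"tx": 21,"ty": 29.5,"tz": -1,"fingers": 0},
    {"ax": 0,"ay": 0,"az": -6.3,"tx": 18,"ty": 31,"tz": -1,"fingers": 0},
  ],
)

```text
time_s: 1.65
tcp_pos: [0.512, -0.0517, 0.2488]
tcp_rot: [-3.141, -0.01, 2.079]
ft_force: [-0.2, -0.7, 0.0]
finger_gap: 0.0851
```

```bash
python3 -c "
from h import *
s=manip.get_state();print(s['tcp_pos'],s['tcp_rot'],s['joint_positions'],s['joint_vel'])
c=cam('wrist');im=manip.snapshot('wrist');cv2.imwrite('pics/w1.png',im)
import pickle;pickle.dump(c,open('c1.pkl','wb'))"
```

```text
[ 0.5119715  -0.05173455  0.24876743] [-3.14090398 -0.00980439  2.0793558 ] [-0.21519277  0.01082629  1.43186232  0.00695396  1.70590945 -0.72284303] [ 0.68276201  0.40782137 -0.42189353  0.00204579  0.01010018 -0.45642529]
```

View pics/w1.png

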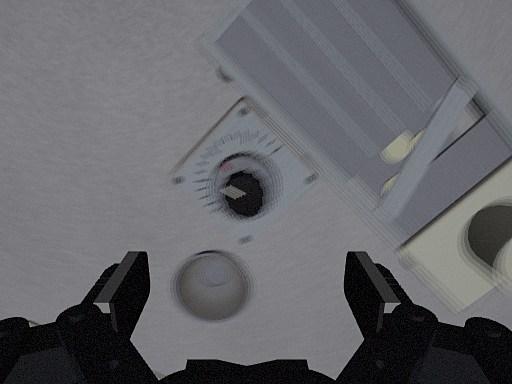

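Motion-blurred: knob at about (243,193), red mark (225,167), bowl (212,285). I'll settle and re-shoot.

Emit:
apply_moves(
  targets=[
    {"fingers": 0},
    {"fingers": 0},
    {"fingers": 0},
    {"fingers": 0},
    {"fingers": 0},
  ],
)

```text
schema error: expected keys ax, ay, az, tx, ty, tz, fingers
```

```bash
python3 -c "
from h import *
import pickle
s=manip.get_state();print(s['tcp_pos'],s['tcp_rot'],s['joint_positions'][5],abs(s['joint_vel']).max())
c=cam('wrist');im=manip.snapshot('wrist');cv2.imwrite('pics/w2.png',im)
pickle.dump(c,open('c2.pkl','wb'))
w=im[100:260,160:330]
k=(w.max(2)<40).astype(np.uint8)
N,l,st,ce=cv2.connectedComponentsWithStats(k)
for i in range(1,N):
  if st[i,4]>100:
    p=np.argwhere(l==i)[:,::-1]; (x,y),r=cv2.minEnclosingCircle(p.astype(np.float32)); print(st[i],x+160,y+100,r,plane('wrist',(x+160,y+100),.136,c))
cv2.imwrite('pics/w2c.png',cv2.resize(w,None,fx=4,fy=4,interpolation=cv2.INTER_CUBIC)[:600])"
```

```text
[ 0.5145307  -0.04724432  0.24841269] [ 3.13763629 -0.01296901  2.08770115] -0.7241964391980366 0.08304249289123339
[  49   75   47   49 1608] 232.0 199.0 24.3516902923584 [ 0.51060849 -0.05983622  0.136     ]
```

View pics/w2c.png

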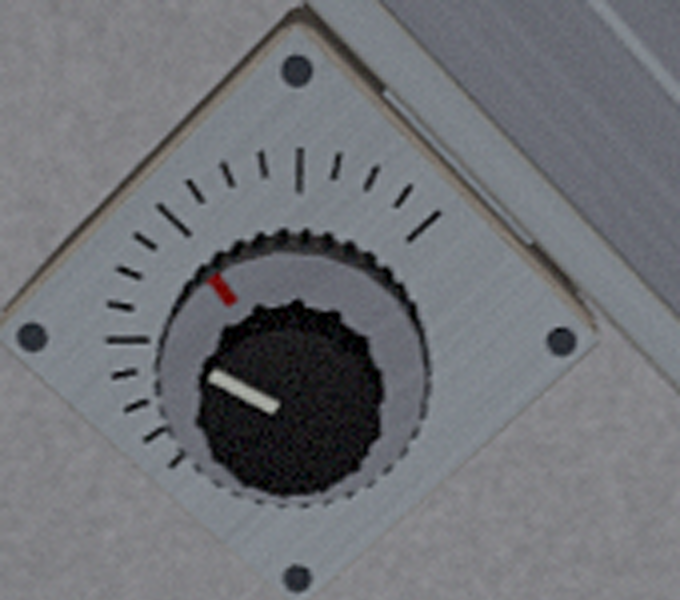

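Crop (offset 160,100, ×4): ring top centre about (294,376), screws at (296,70), (562,342), (297,578), (32,337), pointer tip (212,376), red mark (223,290).

```bash
python3 -c "
from h import *
import pickle
c=pickle.load(open('c2.pkl','rb'))
P=lambda u,v,z: plane('wrist',(160+u/4,100+v/4),z,c)
sc=[P(*q,.085) for q in ((296,70),(562,342),(297,578),(32,337))]
C=np.mean(sc,0);print('deck',C,'ring',P(294,376,.117),'knobtop',P(291,411,.136))
C=(C+P(294,376,.117))/2
t=P(212,376,.136)-P(277,408,.136);m=P(223,290,.117)-C
print('pointer deg',np.degrees(np.arctan2(t[1],t[0])),'r',np.linalg.norm((P(212,376,.136)-C)[:2]),'mark',np.degrees(np.arctan2(m[1],m[0])),np.linalg.norm(m[:2]))
C=(.5125,-.061)
plan([C[0],C[1],.18],2.05,5);plan([C[0],C[1],.105],2.05,5)"
```

```text
deck [ 0.51271956 -0.06334056  0.085     ] ring [ 0.51218229 -0.06158213  0.117     ] knobtop [ 0.51260234 -0.06224543  0.136     ]
pointer deg -178.2274087249086 r 0.016542573890308453 mark 155.55386818380384 0.02384528208011664
[-1.9 -1.2 13.7] az 0.36
[-1.9 -1.1 13.7] az 0.36
[-1.9 -1.1 13.7] az 0.36
[-1.9 -1.1 13.7] az 0.36
[-1.9 -1.1 13.7] az 0.36
[-1.9 -1.2 28.7] az 0.36
[-1.9 -1.1 28.7] az 0.36
[-1.9 -1.1 28.7] az 0.36
[-1.9 -1.1 28.7] az 0.36
[-1.9 -1.1 28.7] az 0.36
```

```bash
cat >> h.py <<'E'
def delta(goal,yaw):
    s=manip.get_state(); A=R.from_euler('xyz',s['tcp_rot']); B=R.from_euler('xyz',[np.pi,0,yaw])
    print('turn deg',np.degrees((A.inv()*B).as_rotvec()).round(2),'shift mm',(A.inv().apply(np.array(goal)-s['tcp_pos'])*1000).round(1),'j6',s['joint_positions'][5].round(3),'T',s['ft_torque'].round(3),'F',s['ft_force'].round(1),'pos',s['tcp_pos'].round(4),'t',s['time_s'])
E
python3 -c "
from h import *
delta([.5125,-.0623,.15],2.087)"
```

```text
turn deg [ 0.02 -0.66 -0.33] shift mm [-11.9  -6.5  98.2] j6 -0.722 T [-0.002 -0.018  0.009] F [ 0.2  0.6 -0.3] pos [ 0.5129 -0.0498  0.2483] t 1.75
```

Emit:
apply_moves(
  targets=[
    {"ax": 0,"ay": -0.7,"az": 0,"tx": -4,"ty": -3,"tz": 16,"fingers": 0},
    {"ax": 0,"ay": 0,"az": 0,"tx": -4,"ty": -2,"tz": 20,"fingers": 0},
    {"ax": 0,"ay": 0,"az": 0,"tx": -4,"ty": -1.5,"tz": 20,"fingers": 0},
    {"ax": 0,"ay": 0,"az": 0,"tx": 0,"ty": 0,"tz": 16,"fingers": 0},
    {"ax": 0,"ay": 0,"az": 0,"tx": 0,"ty": 0,"tz": 0,"fingers": 0},
  ],
)

```text
time_s: 2.25
tcp_pos: [0.5117, -0.0646, 0.173]
tcp_rot: [-3.139, 0.001, 2.079]
ft_force: [-0.6, -0.8, -0.1]
finger_gap: 0.0854
```

```bash
python3 -c "
from h import *
delta([.5125,-.0623,.105],2.087)"
```

```text
turn deg [-0.16  0.08 -0.47] shift mm [ 1.7  2.  68. ] j6 -0.742 T [-0.003 -0.017 -0.016] F [-0.6 -0.8 -0.1] pos [ 0.5117 -0.0646  0.173 ] t 2.25
```

Emit:
apply_moves(
  targets=[
    {"ax": 0,"ay": 0,"az": 0,"tx": 1,"ty": 1,"tz": 18,"fingers": 0},
    {"ax": 0,"ay": 0,"az": 0,"tx": 0.5,"ty": 1,"tz": 18,"fingers": 0},
    {"ax": 0,"ay": 0,"az": 0,"tx": 0,"ty": 0,"tz": 16,"fingers": 0},
    {"ax": 0,"ay": 0,"az": 0,"tx": 0,"ty": 0,"tz": 8,"fingers": 0},
    {"ax": 0,"ay": 0,"az": 0,"tx": 0,"ty": 0,"tz": 0,"fingers": 0},
  ],
)

```text
time_s: 2.75
tcp_pos: [0.513, -0.0653, 0.1151]
tcp_rot: [-3.141, 0.006, 2.073]
ft_force: [0.6, 0.2, -0.3]
finger_gap: 0.0853
```

```bash
python3 -c "
from h import *
delta([.5125,-.0623,.104],2.087)"
```

```text
turn deg [-0.02  0.32 -0.79] shift mm [ 3.   1.  11.1] j6 -0.735 T [ 0.013  0.064 -0.038] F [ 0.6  0.2 -0.3] pos [ 0.513  -0.0653  0.1151] t 2.75
```

Emit:
apply_moves(
  targets=[
    {"ax": 0,"ay": 0,"az": 0,"tx": 1,"ty": 0.5,"tz": 5,"fingers": 0},
    {"ax": 0,"ay": 0,"az": 0,"tx": 1,"ty": 0.5,"tz": 4,"fingers": 0},
    {"ax": 0,"ay": 0.3,"az": 0,"tx": 1,"ty": 0,"tz": 2,"fingers": 0},
    {"ax": 0,"ay": 0,"az": 0,"tx": 0,"ty": 0,"tz": 0,"fingers": 0},
    {"ax": 0,"ay": 0,"az": 0,"tx": 0,"ty": 0,"tz": 0,"fingers": 0},
  ],
)

```text
time_s: 3.25
tcp_pos: [0.5144, -0.0628, 0.107]
tcp_rot: [3.137, 0.004, 2.073]
ft_force: [0.1, 0.1, 1.2]
finger_gap: 0.0854
```

```bash
python3 -c "
from h import *
delta([.5125,-.0623,.104],2.087)
a=manip.snapshot('wrist')[60:384,60:460]; b=manip.snapshot('side')[150:250,240:363]
cv2.imwrite('pics/w3.png',np.hstack([a,cv2.resize(b,(398,324))]))"
```

```text
turn deg [ 0.23  0.23 -0.82] shift mm [ 1.3 -1.4  3. ] j6 -0.732 T [ 0.009 -0.03   0.017] F [0.1 0.1 1.2] pos [ 0.5144 -0.0628  0.107 ] t 3.25
```

View pics/w3.png

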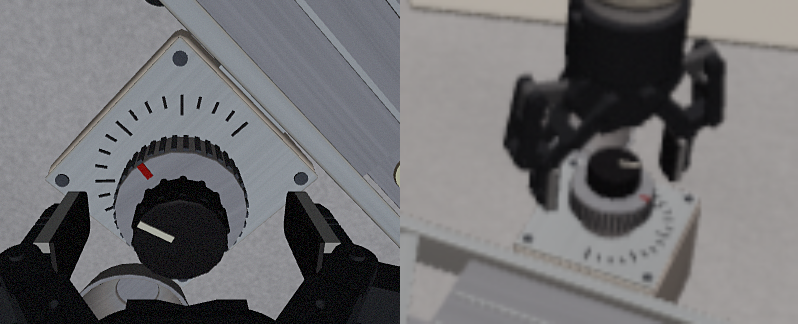

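Fingers straddle the ring with clearance on both sides (left panel: ring about x 115–248, pads at 85 and 290). The pointer and red mark haven't moved. I'll go a bit lower, then close.

Emit:
apply_moves(
  targets=[
    {"ax": 0.2,"ay": 0.2,"az": 0,"tx": 1,"ty": -1,"tz": 3,"fingers": 0},
    {"ax": 0,"ay": 0,"az": 0,"tx": 0.5,"ty": -0.5,"tz": 3,"fingers": 0},
    {"ax": 0,"ay": 0,"az": 0,"tx": 0,"ty": 0,"tz": 1,"fingers": 0},
    {"ax": 0,"ay": 0,"az": 0,"tx": 0,"ty": 0,"tz": 0,"fingers": 0.1},
    {"ax": 0,"ay": 0,"az": 0,"tx": 0,"ty": 0,"tz": 0,"fingers": 0.2},
  ],
  force=40,
)

```text
time_s: 3.85
tcp_pos: [0.5121, -0.0621, 0.0994]
tcp_rot: [3.141, 0.0, 2.073]
ft_force: [0.2, -0.6, -0.4]
finger_gap: 0.0683
```

```bash
python3 -c "
from h import *
delta([.5125,-.0623,.100],2.073);print(manip.get_state()['finger_gap'])"
```

```text
turn deg [ 0.01  0.01 -0.02] shift mm [-0.3  0.2 -0.6] j6 -0.732 T [-0.014  0.006  0.008] F [ 0.2 -0.6 -0.4] pos [ 0.5121 -0.0621  0.0994] t 3.85
0.068313709918422
```

Emit:
apply_moves(
  targets=[
    {"ax": 0,"ay": 0,"az": 0,"tx": 0,"ty": 0,"tz": 0,"fingers": 0.3},
    {"ax": 0,"ay": 0,"az": 0,"tx": 0,"ty": 0,"tz": 0,"fingers": 0.5},
    {"ax": 0,"ay": 0,"az": 0,"tx": 0,"ty": 0,"tz": 0,"fingers": 0.6},
    {"ax": 0,"ay": 0,"az": 0,"tx": 0,"ty": 0,"tz": 0,"fingers": 1},
    {"ax": 0,"ay": 0,"az": 0,"tx": 0,"ty": 0,"tz": 0,"fingers": 1},
  ],
  force=40,
)

```text
time_s: 4.35
tcp_pos: [0.5112, -0.0626, 0.0999]
tcp_rot: [-3.139, 0.0, 2.073]
ft_force: [-0.4, 0.8, 1.2]
finger_gap: 0.0568
```

```bash
python3 -c "
from h import *
delta([.5125,-.0623,.100],2.073);print(manip.get_state()['finger_gap'])"
```

```text
turn deg [-0.13  0.01 -0.03] shift mm [-0.3  1.3 -0.1] j6 -0.732 T [-0.121  0.379 -0.054] F [-0.4  0.8  1.2] pos [ 0.5112 -0.0626  0.0999] t 4.35
0.056809882471063465
```

Emit:
apply_moves(
  targets=[
    {"ax": 0,"ay": 0,"az": 6,"tx": 0,"ty": 0,"tz": 0,"fingers": 1},
    {"ax": 0,"ay": 0,"az": 6,"tx": 0,"ty": 0,"tz": 0,"fingers": 1},
    {"ax": 0,"ay": 0,"az": 6,"tx": 0,"ty": 0,"tz": 0,"fingers": 1},
    {"ax": 0,"ay": 0,"az": 6,"tx": 0,"ty": 0,"tz": 0,"fingers": 1},
    {"ax": 0,"ay": 0,"az": 3,"tx": 0,"ty": 0,"tz": 0,"fingers": 1},
  ],
)

```text
time_s: 4.85
tcp_pos: [0.5115, -0.0625, 0.0999]
tcp_rot: [-3.14, 0.002, 1.585]
ft_force: [0.2, -0.4, 1.4]
finger_gap: 0.0564
```

```bash
python3 -c "
from h import *
delta([.5125,-.0623,.100],2.073);print(manip.get_state()['finger_gap'])
im=manip.snapshot('wrist')[60:384,60:460];cv2.imwrite('pics/w4.png',im)"
```

```text
turn deg [ -0.12   0.07 -27.97] shift mm [ 0.2  1.  -0.1] j6 -0.244 T [-0.058  0.406  0.12 ] F [ 0.2 -0.4  1.4] pos [ 0.5115 -0.0625  0.0999] t 4.85
0.05638303110483906
```

View pics/w4.png

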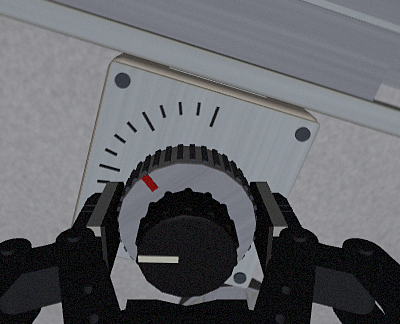

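The ring turns with the gripper (red mark fixed in the camera at (149,183)), while the pointer rotates with the dial. Torque about z is about 0.12. Continuing.

Emit:
apply_moves(
  targets=[
    {"ax": 0,"ay": 0,"az": 6,"tx": 0,"ty": 0,"tz": 0,"fingers": 1},
    {"ax": 0,"ay": 0,"az": 6,"tx": 0,"ty": 0,"tz": 0,"fingers": 1},
    {"ax": 0,"ay": 0,"az": 6,"tx": 0,"ty": 0,"tz": 0,"fingers": 1},
    {"ax": 0,"ay": 0,"az": 4,"tx": 0,"ty": 0,"tz": 0,"fingers": 1},
    {"ax": 0,"ay": 0,"az": 0,"tx": 0,"ty": 0,"tz": 0,"fingers": 1},
  ],
)

```text
time_s: 5.4
tcp_pos: [0.5118, -0.0625, 0.0999]
tcp_rot: [-3.141, 0.002, 1.191]
ft_force: [-2.1, -1.1, 1.5]
finger_gap: 0.0567
```

```bash
python3 -c "
from h import *
delta([.5125,-.0623,.100],2.073)"
```

```text
turn deg [ -0.09   0.08 -50.53] shift mm [ 0.5  0.5 -0.1] j6 0.149 T [ 0.005  0.406 -0.108] F [-2.1 -1.1  1.5] pos [ 0.5118 -0.0625  0.0999] t 5.4
```

Emit:
apply_moves(
  targets=[
    {"ax": 0,"ay": 0,"az": 1.5,"tx": 0,"ty": 0,"tz": 0,"fingers": 1},
    {"ax": 0,"ay": 0,"az": 1.5,"tx": 0,"ty": 0,"tz": 0,"fingers": 1},
    {"ax": 0,"ay": 0,"az": 1.5,"tx": 0,"ty": 0,"tz": 0,"fingers": 1},
    {"ax": 0,"ay": 0,"az": 1.5,"tx": 0,"ty": 0,"tz": 0,"fingers": 1},
    {"ax": 0,"ay": 0,"az": 1.5,"tx": 0,"ty": 0,"tz": 0,"fingers": 1},
  ],
)

```text
time_s: 5.9
tcp_pos: [0.5119, -0.0625, 0.0999]
tcp_rot: [-3.141, 0.002, 1.055]
ft_force: [-0.1, -0.7, 0.4]
finger_gap: 0.0567
```

```bash
python3 -c "
from h import *
delta([.5125,-.0623,.100],2.073);print(manip.get_state()['tau'])"
```

```text
turn deg [ -0.08   0.07 -58.31] shift mm [ 0.5  0.4 -0.1] j6 0.285 T [0.062 0.345 0.126] F [-0.1 -0.7  0.4] pos [ 0.5119 -0.0625  0.0999] t 5.9
[  0.34221497 -32.75805831 -29.28324938   0.18710695  -0.40808343
  -0.12041692]
```

Emit:
apply_moves(
  targets=[
    {"ax": 0,"ay": 0,"az": 1.5,"tx": 0,"ty": 0,"tz": 0,"fingers": 1},
    {"ax": 0,"ay": 0,"az": 1.5,"tx": 0,"ty": 0,"tz": 0,"fingers": 1},
    {"ax": 0,"ay": 0,"az": 1.5,"tx": 0,"ty": 0,"tz": 0,"fingers": 1},
    {"ax": 0,"ay": 0,"az": 1.5,"tx": 0,"ty": 0,"tz": 0,"fingers": 1},
    {"ax": 0,"ay": 0,"az": 1.5,"tx": 0,"ty": 0,"tz": 0,"fingers": 1},
  ],
)

```text
time_s: 6.4
tcp_pos: [0.512, -0.0626, 0.0999]
tcp_rot: [-3.141, 0.002, 0.913]
ft_force: [-1.3, -1.1, 0.6]
finger_gap: 0.0566
```

```bash
cat > t.py <<'E'
from h import *
s=manip.get_state();print(s['time_s'],'turned',np.degrees(2.073-s['tcp_rot'][2]).round(2),'Tz',s['ft_torque'].round(3),'tau6',s['tau'][5].round(3),'j6',s['joint_positions'][5].round(3),s['tcp_pos'].round(4),s['finger_gap'].round(4))
E
python3 t.py
```

```text
Traceback (most recent call last):
  File "t.py", line 2, in <module>
    s=manip.get_state();print(s['time_s'],'turned',np.degrees(2.073-s['tcp_rot'][2]).round(2),'Tz',s['ft_torque'].round(3),'tau6',s['tau'][5].round(3),'j6',s['joint_positions'][5].round(3),s['tcp_pos'].round(4),s['finger_gap'].round(4))
                                                                                                                                                                                                                   ^^^^^^^^^^^^^^^^^^^^^
AttributeError: 'float' object has no attribute 'round'
```

```bash
sed -i "s/,s\['finger_gap'\].round(4)//" t.py; python3 t.py
```

```text
6.4 turned 66.46 Tz [0.092 0.334 0.125] tau6 -0.12 j6 0.427 [ 0.512  -0.0626  0.0999]
```

Emit:
apply_moves(
  targets=[
    {"ax": 0,"ay": 0,"az": 1.5,"tx": 0,"ty": 0,"tz": 0,"fingers": 1},
    {"ax": 0,"ay": 0,"az": 1.5,"tx": 0,"ty": 0,"tz": 0,"fingers": 1},
    {"ax": 0,"ay": 0,"az": 1.5,"tx": 0,"ty": 0,"tz": 0,"fingers": 1},
    {"ax": 0,"ay": 0,"az": 1.5,"tx": 0,"ty": 0,"tz": 0,"fingers": 1},
    {"ax": 0,"ay": 0,"az": 1.5,"tx": 0,"ty": 0,"tz": 0,"fingers": 1},
  ],
)

```text
time_s: 6.9
tcp_pos: [0.5121, -0.0627, 0.1]
tcp_rot: [3.141, 0.001, 0.77]
ft_force: [-0.3, -1.2, 1.6]
finger_gap: 0.0567
```

```bash
python3 t.py
```

```text
6.9 turned 74.64 Tz [0.075 0.299 0.161] tau6 -0.063 j6 0.57 [ 0.5121 -0.0627  0.1   ]
```

Emit:
apply_moves(
  targets=[
    {"ax": 0,"ay": 0,"az": 1.5,"tx": 0,"ty": 0,"tz": 0,"fingers": 1},
    {"ax": 0,"ay": 0,"az": 1.5,"tx": 0,"ty": 0,"tz": 0,"fingers": 1},
    {"ax": 0,"ay": 0,"az": 1.5,"tx": 0,"ty": 0,"tz": 0,"fingers": 1},
    {"ax": 0,"ay": 0,"az": 1.5,"tx": 0,"ty": 0,"tz": 0,"fingers": 1},
    {"ax": 0,"ay": 0,"az": 1,"tx": 0,"ty": 0,"tz": 0,"fingers": 1},
  ],
)

```text
time_s: 7.4
tcp_pos: [0.5122, -0.0628, 0.0999]
tcp_rot: [3.14, 0.002, 0.639]
ft_force: [-1.1, -1.5, 1.0]
finger_gap: 0.0564
```

```bash
python3 t.py
```

```text
7.4 turned 82.17 Tz [0.076 0.218 0.535] tau6 0.41 j6 0.702 [ 0.5122 -0.0628  0.0999]
```

It has bitten. I'll hold still and average the reading.

Emit:
apply_moves(
  targets=[
    {"ax": 0,"ay": 0,"az": 0,"tx": 0,"ty": 0,"tz": 0,"fingers": 1},
    {"ax": 0,"ay": 0,"az": 0,"tx": 0,"ty": 0,"tz": 0,"fingers": 1},
    {"ax": 0,"ay": 0,"az": 0,"tx": 0,"ty": 0,"tz": 0,"fingers": 1},
    {"ax": 0,"ay": 0,"az": 0,"tx": 0,"ty": 0,"tz": 0,"fingers": 1},
    {"ax": 0,"ay": 0,"az": 0,"tx": 0,"ty": 0,"tz": 0,"fingers": 1},
  ],
)

```text
time_s: 7.9
tcp_pos: [0.5122, -0.0628, 0.0999]
tcp_rot: [3.14, 0.002, 0.638]
ft_force: [-0.7, -1.2, 0.5]
finger_gap: 0.0567
```

```bash
for i in 1 2 3; do python3 t.py; python3 -c "
from h import *
manip.snapshot('scene')"; done
```

```text
7.9 turned 82.21 Tz [0.119 0.278 0.357] tau6 0.394 j6 0.702 [ 0.5122 -0.0628  0.0999]
7.95 turned 82.21 Tz [0.099 0.253 0.469] tau6 0.394 j6 0.702 [ 0.5122 -0.0628  0.0999]
8.0 turned 82.21 Tz [0.127 0.233 0.37 ] tau6 0.395 j6 0.702 [ 0.5122 -0.0628  0.0999]
```

```bash
cat > avg.py <<'E'
from h import *
v=[]
for i in range(16):
    v.append(manip.get_state()['ft_torque'][2]); manip.snapshot('side')
s=manip.get_state();print(s['time_s'],np.mean(v),np.std(v),np.degrees(2.073-s['tcp_rot'][2]),s['tau'][5])
E
python3 avg.py
```

```text
8.85 0.3847109958952316 0.03172393100594717 82.21408248651059 0.3953218460083008
```

Emit:
apply_moves(
  targets=[
    {"ax": 0,"ay": 0,"az": 0.5,"tx": 0,"ty": 0,"tz": 0,"fingers": 1},
    {"ax": 0,"ay": 0,"az": 0.5,"tx": 0,"ty": 0,"tz": 0,"fingers": 1},
    {"ax": 0,"ay": 0,"az": 0.5,"tx": 0,"ty": 0,"tz": 0,"fingers": 1},
    {"ax": 0,"ay": 0,"az": 0,"tx": 0,"ty": 0,"tz": 0,"fingers": 1},
    {"ax": 0,"ay": 0,"az": 0,"tx": 0,"ty": 0,"tz": 0,"fingers": 1},
  ],
)

```text
time_s: 9.35
tcp_pos: [0.5123, -0.0628, 0.1]
tcp_rot: [3.14, 0.002, 0.611]
ft_force: [-0.2, -1.5, 1.4]
finger_gap: 0.0569
```

```bash
python3 avg.py
```

```text
10.15 0.5042981349768552 0.03362142692625572 83.78205322775875 0.4917347989976406
```

Settled torque is 0.50 N m, inside the snug window, and the slope matches 4 N m/rad. Releasing.

Emit:
apply_moves(
  targets=[
    {"ax": 0,"ay": 0,"az": 0,"tx": 0,"ty": 0,"tz": 0,"fingers": 0.3},
    {"ax": 0,"ay": 0,"az": 0,"tx": 0,"ty": 0,"tz": 0,"fingers": 0.1},
    {"ax": 0,"ay": 0,"az": 0,"tx": 0,"ty": 0,"tz": 0,"fingers": 0},
    {"ax": 0,"ay": 0,"az": 0,"tx": 0,"ty": 0,"tz": 0,"fingers": 0},
    {"ax": 0,"ay": 0,"az": 0,"tx": 0,"ty": 0,"tz": 0,"fingers": 0},
  ],
)

```text
time_s: 10.65
tcp_pos: [0.5128, -0.0621, 0.0997]
tcp_rot: [3.14, -0.001, 0.608]
ft_force: [-0.7, -0.9, 0.7]
finger_gap: 0.0854
```

```bash
python3 t.py
```

```text
10.65 turned 83.96 Tz [-0.005 -0.028 -0.016] tau6 -0.0 j6 0.733 [ 0.5128 -0.0621  0.0997]
```

Emit:
apply_moves(
  targets=[
    {"ax": 0,"ay": 0,"az": 0,"tx": 0,"ty": 0,"tz": -15,"fingers": 0},
    {"ax": 0,"ay": 0,"az": 0,"tx": 0,"ty": 0,"tz": -25,"fingers": 0},
    {"ax": 0,"ay": 0,"az": 0,"tx": 0,"ty": 0,"tz": -35,"fingers": 0},
    {"ax": 0,"ay": 0,"az": 0,"tx": 0,"ty": 0,"tz": -35,"fingers": 0},
    {"ax": 0,"ay": 0,"az": 0,"tx": 0,"ty": 0,"tz": -30,"fingers": 0},
  ],
)

```text
time_s: 11.15
tcp_pos: [0.5094, -0.0611, 0.2371]
tcp_rot: [-3.131, 0.009, 0.607]
ft_force: [0.5, -0.4, 0.5]
finger_gap: 0.0852
```

Emit:
apply_moves(
  targets=[
    {"ax": 0,"ay": 0,"az": 0,"tx": 0,"ty": 0,"tz": -5,"fingers": 0},
    {"ax": 0,"ay": 0,"az": 0,"tx": 0,"ty": 0,"tz": 0,"fingers": 0},
    {"ax": 0,"ay": 0,"az": 0,"tx": 0,"ty": 0,"tz": 0,"fingers": 0},
    {"ax": 0,"ay": 0,"az": 0,"tx": 0,"ty": 0,"tz": 0,"fingers": 0},
    {"ax": 0,"ay": 0,"az": 0,"tx": 0,"ty": 0,"tz": 0,"fingers": 0},
  ],
)

```text
time_s: 11.65
tcp_pos: [0.5102, -0.0612, 0.2437]
tcp_rot: [-3.134, 0.006, 0.606]
ft_force: [-0.5, -0.1, 0.2]
finger_gap: 0.0851
```

```bash
python3 -c "
from h import *
import pickle
c=cam('wrist');pickle.dump(c,open('c5.pkl','wb'));im=manip.snapshot('wrist')
C=np.array([.5125,-.0623,.117,1]);q=np.linalg.inv(c[2])@C;u=int(c[0]['cx']+c[1]*q[0]/q[2]);v=int(c[0]['cy']+c[1]*q[1]/q[2]);print(u,v)
print(manip.get_state()['tcp_pos'])
x0,y0=u-70,v-70
print(x0,y0)
a=cv2.resize(im[y0:y0+140,x0:x0+140],(560,560),interpolation=cv2.INTER_CUBIC)
b=cv2.resize(manip.snapshot('side')[100:350,130:380],(240,240));s=cv2.resize(manip.snapshot('scene')[100:300,120:380],(240,240))
cv2.imwrite('pics/w5.png',np.hstack([a,np.vstack([b,s,np.zeros((80,240,3),np.uint8)])]))"
```

```text
249 179
[ 0.51012759 -0.06117472  0.2433963 ]
179 109
```

View pics/w5.png

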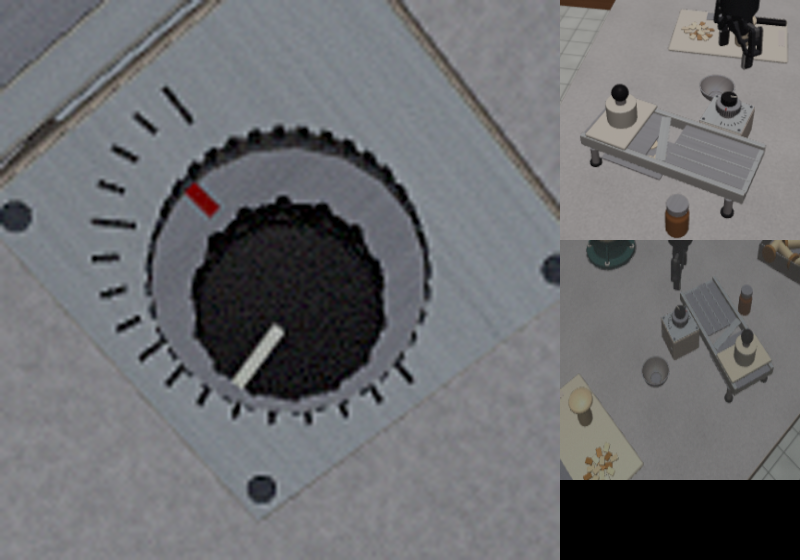

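Ring top centre is at about (290,280), pointer runs (278,328)→(238,386), red mark at (202,199), and the bystanders are in place. Now I'll compare the angles with the first ones.

```bash
python3 -c "
from h import *
import pickle
c=pickle.load(open('c5.pkl','rb'))
P=lambda u,v,z: plane('wrist',(179+u/4,109+v/4),z,c)
t=P(238,386,.136)-P(278,328,.136);m=P(202,199,.117)-np.array([.5125,-.0623,.117])
print(np.degrees(np.arctan2(t[1],t[0])),np.degrees(np.arctan2(m[1],m[0])))
print(manip.get_state()['ft_force'],manip.hand_in())"
```

```text
-178.21099519379501 77.94713967758175
the job is handed in; nothing more can be done
[-0.62777685 -1.50023954  0.64530196] None
```

The lock ring is snugged and released, and the job is handed in; no verdict is reported.

- **Ring:** I gripped it by its knurl and turned it about 84° clockwise. It bit somewhere after 75°. I stopped at a settled torque of about 0.50 N m, averaged over 16 readings, which is inside the 0.45–0.65 snug range.
- **Highest reading:** The most I read at any check was 0.535 N m, just after the bite. I read torque only between moves, so a brief peak could have gone unseen.
- **After letting go:** The red mark ended about 78° clockwise of where it started, so the ring sprang back roughly 6° (0.1 rad), within the expected 0.2 rad.
- **Inner knob:** The pointer is at −178.2° both before and after, so it did not move.
- **Rest of the counter:** The last pictures show the bowl, shaker, mushroom and carriage in place. The gripper was about 14 cm above the control and clear of everything at about 11.8 s.

The torque sensor was noisy (about 0.03 N m), and single readings scattered between 0.36 and 0.47 N m at the first hold. The averages agreed with the torque of the last joint to about 0.01 N m.

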